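# Put wrongly loaded power-supply parts into their own carriers

## Robot

A 7-joint arm with a two-finger parallel gripper is mounted at the origin on a cart in front of the work surface, level with it; the furniture and walls round the work are solid. World frame = base frame: x ahead of the robot, y to its left, z up, the work surface at z = 0. Lengths are in m, angles in rad, forces in N, time in s.
With the tool pointing down it reaches from about 0.425 to 0.925 m from the base axis. Payload 6.8 kg.
Tool frame: the origin (TCP) lies between the finger pads; the fingertips stand 22 mm ahead of it and the grasp point (between the pads) lies 3 mm ahead of it; z points along the fingers, y is the line along which they close (so a half turn about z gives the same grasp; the last joint's range is limited). The gripper opens to 85 mm and grips with 20 to 120 N. Pads are 22 mm wide; open, the fingers measure 114 mm over their backs; the gripper's body (76 mm by 85 mm) begins 54 mm behind the grasp point. The pads swing forward as they close: fully open they stand 13 mm farther back than shut.
Start: joints at [-1.21, 0.477, 0.022, 1.555, -0.011, 1.109, -0.083], TCP at [0.305, 0.602, 0.253] pointing down, gripper open.
Joint ranges: [-2.96, 2.96], [-0.34, 2.1], [-1.41, 1.46], [0.24, 2.44], [-1.37, 4.51], [0.17, 1.92], [-2.96, 2.96]. Speed limits (rad/s): [2.39, 2.39, 3.14, 3.14, 3.14, 3.14, 3.14].

## Interface

Orientations are given as a unit quaternion [w, x, y, z].
In Python, from station import bot gives the robot as it stands.
- The arm moves only by the tool servo_tool, never from a script. Its argument "motion" is a list that holds one entry, the list of rows, each a list of 5 numbers: the opening, from 0 (shut) to 1 (fully open), then the shift along the world's x, y, z each as a share of 0.04 m, from -1 to 1, then the turn about the world's z as a share of 0.12 rad, from -1 to 1. A call has 1 to 20 rows; each row shifts and turns the commanded pose from where the row before left it; what a row does not reach is not made up. A row lasts 1/10 s, in which the tool goes at most 50 mm and 8.59 degrees, less where a joint would pass 70% of its speed; a pose out of reach is approached as far as the arm can. A call with a number of a shift or a turn outside -1 to 1 is refused whole. A call with a gripper value outside its range is refused whole. The fingers move at their own pace and stop on an object; "newtons" is the grip in N (left out, the last holds). Time passes only in rows, so rows that do not move let the fingers close. It gives the time, the measured TCP pose, the force, the opening and the grip force at its end, in the units of the state.
- bot.get_obs(): the state, without advancing time (a new reading comes with each control period).
- bot.read_camera(name): name is "scene" or "top"; returns (picture, depth): 400x640x3 uint8, red, green, blue; 400x640 float32, m along the optical axis (not along the pixel's ray), 0 where there is no reading.
- bot.get_calibration(name): a dict with "fovy" (degrees; the focal length in pixels is half the picture's height over the tangent of half this angle, whatever the lens; pixels are square), "cx", "cy" (the principal point, pixels), "view" (4x4, takes a point from world to camera coordinates). Camera axes: x right, y down, z forward; pixel columns grow to the right and rows downward; lengths in m; the calibration is good to about 2 mm. A picture is of the moment at which its call begins. get_calibration takes no time and is no camera call.
- bot.hand_in(): hands the job in; it is judged then, once.
The state is a dict: "t": time; "q": joint angles; "joint_vel": joint speeds; "joint_torque": joint torques, N m; "eef_pos": TCP position; "tool_rot": TCP orientation; "contact_force": force on the tool from outside, world axes, zero at the start; "torque": the same for the moment, N m; "gripper_width": opening from 0.0 (shut) to 1.0 (fully open); "grasp_force": force on a finger pad.
Only numpy, scipy, OpenCV 4.12 (cv2) and the standard library are available. Lean on these libraries where they do the work, as an engineer would, in place of code of your own. Each camera call takes 0.05 s, during which the arm holds its last target. There are 200 camera calls.

## Task

The grey box, the transformer and the heatsink lie in one another's workpiece carriers and the capacitor stands beside them. Rearrange them, parking a part on the mat or another free spot where you must, so that each of the four lies upright and flat, right down in the pocket cut for its shape, and is let go. Leave the reel of solder standing where it is.

Things in the scene. Friction and masses are not known exactly. Their poses are not given: they have to be found in the camera images.
- case: Small closed light grey box with a lid (part of the power supply), 52 (x) x 62 (y) x 31 mm high, about 50 g. Origin: centre of its underside, z up. At the start it lies on top of carrier_trafo's nest, too big to go down into that pocket.
- trafo: Small transformer, 36 (x) x 34 (y) x 25 mm high, about 90 g: a block 28 (x) x 34 (y) mm, 24 mm high, with a narrower winding (22 mm in y) that stands out to 36 mm in x, from 4 to 22 mm up. Origin: centre of its underside, z up. At the start it lies in carrier_heatsink's pocket.
- heatsink: Grey finned heatsink, 30 (x) x 50 (y) x 26 mm high, about 50 g; fins upward, running along x (so the 30 mm is gripped across the fin ends). Origin: centre of its underside, z up. At the start it lies in carrier_case's pocket.
- cap: Round dark grey capacitor can, 36 mm across and 50 mm high, with two screw terminals reaching up to 55 mm, about 90 g. Origin: centre of its underside, z up. At the start it stands upright on the bench.
- carrier_case: Workpiece carrier, fixed: aluminium plate 104 x 104 mm, black plastic nest block 80 (x) x 90 (y) mm on it, flat top 22 mm above the bench. In its middle one rectangular pocket 62 (x) x 72 (y) mm, the largest of all, 8 mm deep, bare metal floor 14 mm above the bench. For the grey box. Origin: on the bench under the pocket's middle; z up, x and y along the plate's edges.
- carrier_trafo: Workpiece carrier, fixed: aluminium plate 104 x 104 mm, black plastic nest block 80 (x) x 90 (y) mm on it, flat top 22 mm above the bench. In its middle one almost square pocket 46 (x) x 44 (y) mm, 8 mm deep, bare metal floor 14 mm above the bench. For the transformer. Origin: on the bench under the pocket's middle; z up, x and y along the plate's edges.
- carrier_heatsink: Workpiece carrier, fixed: aluminium plate 104 x 104 mm, black plastic nest block 80 (x) x 90 (y) mm on it, flat top 22 mm above the bench. In its middle one oblong pocket 40 (x) x 60 (y) mm, 8 mm deep, bare metal floor 14 mm above the bench. For the heatsink, lengthwise. Origin: on the bench under the pocket's middle; z up, x and y along the plate's edges.
- carrier_cap: Workpiece carrier, fixed: aluminium plate 104 x 104 mm, black plastic nest block 80 (x) x 90 (y) mm on it, flat top 22 mm above the bench. In its middle one round pocket 46 mm across, 8 mm deep, bare metal floor 14 mm above the bench. For the capacitor; empty at first. Origin: on the bench under the pocket's middle; z up, x and y along the plate's edges.
- mat: Black rubber mat 104 x 104 mm, 3 mm thick, fixed, empty: a good place to park a part on the way (its use is optional). Origin: on the bench under its middle; x and y along its edges.
- reel: Reel of solder wire, 54 mm across and 43 mm high, standing on the bench as a bystander, 250 g, loose. Origin: centre of its underside.

How it is judged:
By the outcome, as a careful person would: the job done as asked, in the order asked, and still so for the second after the job is handed in, with the robot touching nothing.
It also fails if it takes over 128 s, if anything falls off the work surface, if the arm or the gripper's body presses on something with over 40 N, if the wrist force passes 120 N, or if a joint passes its speed limit or range.

## Working session

There is one attempt and no reset: what is moved stays moved. The work goes in short steps, Python scripts to look and compute and a tool call to move; the robot and the scene stay as the last step left them, time stands still between calls to the robot, and variables do not carry over. Pictures are saved under pics/ and viewed, at most 14 in all, crops included, and the job is handed in when it is done.

Besides the shell and the picture viewer there is one more tool, called after "Request:" by a JSON object that holds its "method" and its "body", one argument or row to a line. servo_tool: Moves the arm, as the interface text tells. Shift numbers are shares of 0.04 m and turn numbers shares of 0.12 rad, none past 1 either way. Its arguments: {"type":"object","properties":{"motion":{"type":"array"},"newtons":{"type":"number"}},"required":["motion"]}

```bash
mkdir -p pics; ls; cat > h.py <<'E'
import numpy as np, cv2
from station import bot
def cam(n):
    im,d=bot.read_camera(n); c=bot.get_calibration(n)
    return im,d,c
def pts(d,c):
    f=200/np.tan(np.radians(c["fovy"])/2); V=np.array(c["view"]); 
    v,u=np.mgrid[0:400,0:640]
    P=np.stack([(u-c["cx"])/f*d,(v-c["cy"])/f*d,d],-1)
    return (P-V[:3,3])@V[:3,:3]
E
python3 - <<'E'
from h import *
for n in("scene","top"):
    im,d,c=cam(n); cv2.imwrite(f"pics/{n}0.png",im[:,:,::-1]); np.savez(f"{n}0.npz",im=im,d=d)
    V=np.array(c["view"]); print(n,c["fovy"],c["cx"],c["cy"],V.round(3).tolist(),(-V[:3,:3].T@V[:3,3]).round(3),(d>0).mean())
print(bot.get_obs())
E
```

```text
pics
scene 42.212632658982656 325.27320042214075 196.42714474067995 [[0.85, -0.527, 0.003, -0.444], [-0.22, -0.361, -0.906, 0.156], [0.479, 0.769, -0.423, 1.156], [0.0, 0.0, 0.0, 1.0]] [-0.142 -1.067  0.632] 0.98758984375
top 46.85277348119571 319.3980231536263 197.8130925150559 [[-0.005, -1.0, -0.014, 0.014], [-0.996, 0.006, -0.088, 0.5], [0.088, 0.014, -0.996, 1.143], [0.0, 0.0, 0.0, 1.0]] [ 0.397 -0.004  1.182] 0.9958671875
{'t': 0.1, 'q': array([-1.21008645,  0.47773132,  0.02233745,  1.55633184, -0.01148762,
        1.10931643, -0.08308942]), 'joint_vel': array([-0.00077709, -0.00164933, -0.00042219, -0.00398299,  0.00101986,
       -0.0003078 , -0.00070915]), 'joint_torque': array([ 3.93728682e-03, -5.97760427e+01,  1.61345132e+00, -2.81954849e+01,
        1.27504629e-02,  5.01527640e-03,  1.08142615e-05]), 'eef_pos': array([0.30476603, 0.60172783, 0.25242227]), 'tool_rot': array([-1.28996823e-04,  2.32244233e-01,  9.72657148e-01, -8.19287062e-04]), 'contact_force': array([ 0.16397154,  0.15442413, -0.03692885]), 'torque': array([-0.05300342, -0.03051594, -0.01353965]), 'grasp_force': 0.0, 'gripper_width': 0.9970609965888643}
```

View pics/top0.png

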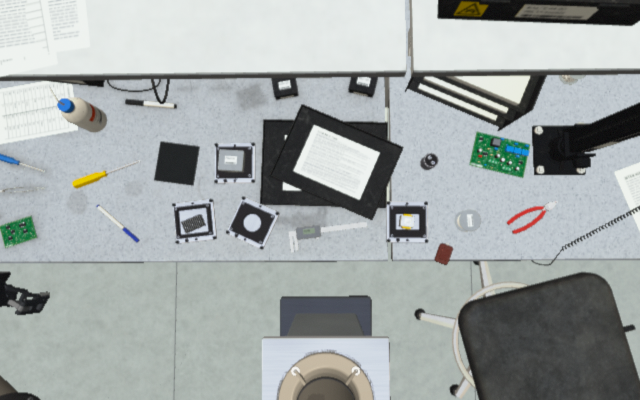

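View pics/scene0.png

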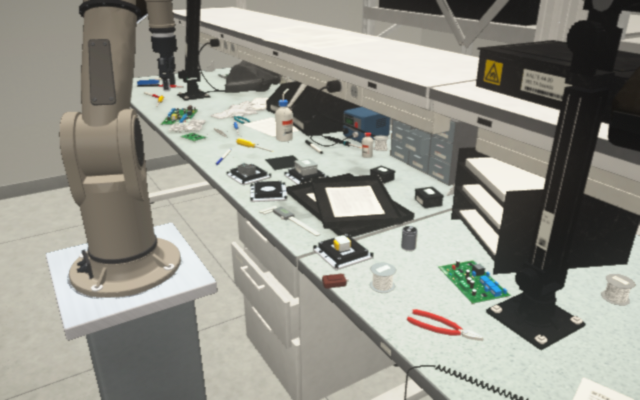

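The top view shows the mat (176,163), the trafo carrier with the grey box (235,162), the case carrier with the heatsink (194,221) and the empty round cap carrier (252,222). The heatsink carrier with the yellow trafo is at (407,222), the cap at (429,160) and the reel at (468,220). The scene view agrees.

```bash
python3 - <<'E'
from h import *
z=np.load("top0.npz"); im=z["im"]
a=cv2.resize(im[130:250,145:275],None,fx=4.5,fy=4.5,interpolation=cv2.INTER_CUBIC)
b=cv2.resize(im[130:250,380:490],None,fx=4.5,fy=4.5,interpolation=cv2.INTER_CUBIC)
cv2.imwrite("pics/crop0.png",cv2.resize(np.hstack([a,b])[:,:,::-1],(800,400)))
c=bot.get_calibration("top"); P=pts(z["d"],c)
X,Y,Z=P[...,0],P[...,1],P[...,2]
def box(m,lab):
    n,L,s,ce=cv2.connectedComponentsWithStats(m.astype(np.uint8))
    for i in range(1,n):
        if s[i,4]<25: continue
        q=P[L==i]; r=cv2.minAreaRect((q[:,:2]*1000).astype(np.float32))
        print(lab,"px",ce[i].round(0),"n",s[i,4],"xy",np.round(r[0],1),"size",np.round(r[1],1),"ang",round(r[2],1),"z",np.percentile(q[:,2],[5,50,95]).round(3))
R=np.zeros(Z.shape,bool); R[125:255,145:490]=1
box(R&(Z>.030)&(Z<.08),"obj>30")
g=im.max(2)
box(R&(Z>.018)&(Z<.026),"nesttop")
box(R&(Z>.004)&(Z<.026),"plate")
print("bench z",np.median(Z[R&(g>150)&(Z<.01)]))
E
```

```text
obj>30 px [313. 181.] n 348 xy [563.7 -18.7] size [280.4 140.5] ang 65.9 z [0.031 0.043 0.047]
obj>30 px [382. 151.] n 237 xy [ 612.4 -148.6] size [199.6 102.2] ang 23.5 z [0.031 0.042 0.047]
obj>30 px [338. 164.] n 1875 xy [591. -33.] size [188.3 137. ] ang 66.0 z [0.03  0.032 0.035]
obj>30 px [231. 160.] n 557 xy [593.8 231.3] size [61.9 52.4] ang 86.3 z [0.04  0.053 0.057]
obj>30 px [430. 160.] n 190 xy [ 590.  -264.2] size [35.  33.6] ang 33.6 z [0.038 0.051 0.056]
obj>30 px [470. 220.] n 381 xy [ 442.1 -358.5] size [53.7 51.7] ang 89.0 z [0.039 0.043 0.046]
obj>30 px [192. 223.] n 229 xy [437.7 329. ] size [30.2 50. ] ang 23.1 z [0.031 0.038 0.044]
obj>30 px [407. 221.] n 177 xy [ 439.7 -205.4] size [33.4 35.1] ang 85.3 z [0.034 0.039 0.043]
nesttop px [298. 134.] n 121 xy [660.9  65.3] size [36.1 83.5] ang 43.4 z [0.022 0.025 0.026]
nesttop px [339. 129.] n 68 xy [675.4 -39.1] size [37.8 27.2] ang 79.2 z [0.022 0.024 0.026]
nesttop px [365. 139.] n 83 xy [ 647.  -106.4] size [58.1 29.8] ang 66.4 z [0.022 0.025 0.026]
nesttop px [262. 144.] n 26 xy [635.9 156.4] size [ 3.4 40.5]
[... 2913 characters left out ...]
0.024 0.026]
plate px [374. 194.] n 166 xy [ 514.8 -125.9] size [43.4 97.5] ang 61.4 z [0.022 0.025 0.026]
plate px [406. 220.] n 1533 xy [ 453.4 -202.1] size [133.1 130.6] ang 87.0 z [0.006 0.018 0.025]
plate px [348. 201.] n 78 xy [491.5 -59.6] size [44.1 29.7] ang 65.9 z [0.022 0.025 0.026]
plate px [195. 221.] n 1387 xy [439.8 334.7] size [120.9 119.4] ang 10.3 z [0.006 0.015 0.025]
plate px [459. 222.] n 27 xy [ 436.2 -341.9] size [41.  12.4] ang 11.2 z [0.004 0.008 0.019]
plate px [318. 231.] n 652 xy [422.6  -4.4] size [ 55.4 203.8] ang 18.1 z [0.005 0.01  0.016]
plate px [444. 249.] n 168 xy [ 372.2 -300.1] size [40.1 29.9] ang 90.0 z [0.01  0.017 0.022]
bench z 0.0010850171031315963
```

View pics/crop0.png

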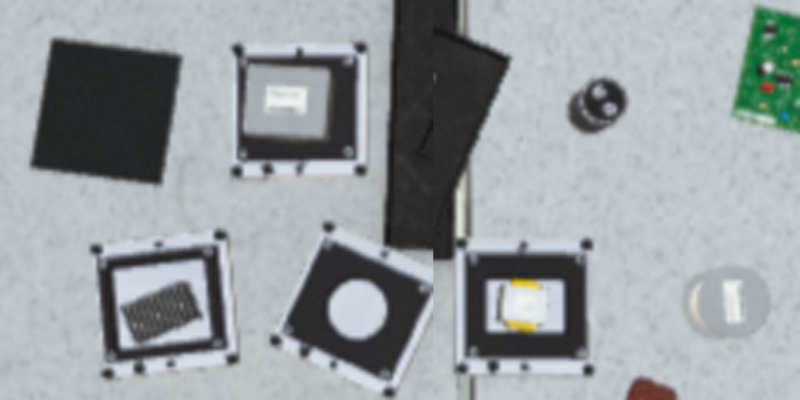

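The enlarged crop shows each part with the nest it sits on, and the fitted sizes match the given ones: 62x52 box, 30x50 heatsink, 35 mm can, nests about 80x91. I'll start by parking the heatsink on the mat, so first I hover over it.

Request:
{"method": "servo_tool", "body": {
  "motion": [
    [[0.6,0.33,-0.68,-0.25,-0.58],[0.6,0.33,-0.68,-0.25,-0.58],[0.6,0.33,-0.68,-0.25,-0.58],[0.6,0.33,-0.68,-0.25,-0.58],[0.6,0.33,-0.68,-0.25,-0.58],[0.6,0.33,-0.68,-0.25,-0.58],[0.6,0.33,-0.68,-0.25,-0.58],[0.6,0.33,-0.68,-0.25,-0.58],[0.6,0.33,-0.68,-0.25,-0.58],[0.6,0.33,-0.68,-0.25,-0.58],[0.6,0,0,0,0],[0.6,0,0,0,0],[0.6,0,0,0,0]]
  ],
  "newtons": 40
}}

```text
t: 1.4
eef_pos: [0.4365, 0.3314, 0.1534]
tool_rot: [-0.0, 0.549, 0.836, 0.0]
contact_force: [0.4, 0.2, 0.3]
gripper_width: 0.597
grasp_force: 0.0
```

```bash
cat >> h.py <<'E'
def yaw(o):
    n=o["tool_rot"]; return np.degrees(np.arctan2(*(cv2.Rodrigues(2*np.arccos(np.clip(n[0],-1,1))*n[1:]/np.linalg.norm(n[1:]))[0][[1,0],1])))
def go(x,y,z,ang):
    "remaining way in units (mm, deg in)"
    o=bot.get_obs(); p=o["eef_pos"]*1000; a=yaw(o); da=(ang-a+90)%180-90
    print("t",round(o["t"],2),"tcp",p.round(1),"yaw",a.round(1),"units",((np.array([x,y,z])-p)/40).round(2),(np.radians(da)/.12).round(2),"w",o["gripper_width"].round(3),"F",o["contact_force"].round(1),"g",round(o["grasp_force"],1),"q7",o["q"][6].round(2))
E
python3 - <<'E'
from h import *
go(437.7,329,60,23.1)
im,d,c=cam("scene"); P=pts(d,c); t=bot.get_obs()["eef_pos"]
m=(np.linalg.norm(P[...,:2]-t[:2],axis=-1)<.075)&(P[...,2]>.06)&(d>0)
q=P[m]; h,e=np.histogram(q[:,2],np.arange(.06,.26,.008)); print(h,e[:3],np.sort(q[:,2])[:15].round(3))
cv2.imwrite("pics/g1.png",cv2.resize(im[100:250,150:350,::-1],None,fx=3.5,fy=3.5))
E
```

```text
Traceback (most recent call last):
  File "h.py", line 16, in go
    print("t",round(o["t"],2),"tcp",p.round(1),"yaw",a.round(1),"units",((np.array([x,y,z])-p)/40).round(2),(np.radians(da)/.12).round(2),"w",o["gripper_width"].round(3),"F",o["contact_force"].round(1),"g",round(o["grasp_force"],1),"q7",o["q"][6].round(2))
                                                                                                                                              ^^^^^^^^^^^^^^^^^^^^^^^^
AttributeError: 'float' object has no attribute 'round'
```

```bash
sed -i 's/o\["gripper_width"\].round(3)/round(o["gripper_width"],3)/' h.py
python3 - <<'E'
from h import *
go(437.7,329,60,23.1)
im,d,c=cam("scene"); P=pts(d,c); t=bot.get_obs()["eef_pos"]
m=(np.linalg.norm(P[...,:2]-t[:2],axis=-1)<.075)&(P[...,2]>.06)&(d>0)
q=P[m]; h,e=np.histogram(q[:,2],np.arange(.06,.26,.008)); print(h,e[:3],np.sort(q[:,2])[:15].round(3))
cv2.imwrite("pics/g1.png",cv2.resize(im[100:250,150:350,::-1],None,fx=3.5,fy=3.5))
E
```

```text
t 1.4 tcp [436.5 331.4 153.4] yaw 23.4 units [ 0.03 -0.06 -2.34] -0.04 w 0.597 F [0.4 0.2 0.3] g 0.0 q7 -0.25
[  0   0   0   0   0   0   0   0   0  17  33  40  34  39  34  64  73  72
  93  90  92 103  96  65] [0.06  0.068 0.076] [0.135 0.136 0.137 0.137 0.137 0.139 0.139 0.139 0.139 0.139 0.139 0.139
 0.139 0.14  0.14 ]
```

View pics/g1.png

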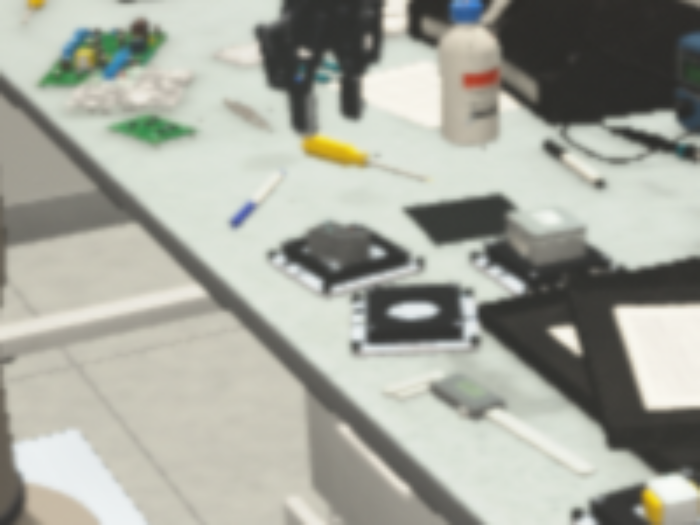

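The fingertips sit about 17 mm ahead of the TCP at 0.6 opening, so the 22 mm figure is for the shut fingers. The grip view shows the gripper clear above the case carrier. Next I go down and grip with the tips just over the nest.

Request:
{"method": "servo_tool", "body": {
  "motion": [
    [[0.6,0.03,-0.06,-0.5,-0.04],[0.6,0,0,-0.5,0],[0.6,0,0,-0.5,0],[0.6,0,0,-0.5,0],[0.6,0,0,-0.4,0],[0.6,0,0,-0.3,0],[0.6,0,0,0,0],[0.6,0,0,0,0],[0.2,0,0,0,0],[0.2,0,0,0,0],[0.2,0,0,0,0],[0.2,0,0,0,0],[0.2,0,0,0,0],[0.2,0,0,0,0],[0.2,0,0,0,0],[0.2,0,0,0,0]]
  ],
  "newtons": 40
}}

```text
t: 3.05
eef_pos: [0.4389, 0.3284, 0.0464]
tool_rot: [0.0, 0.552, 0.834, 0.001]
contact_force: [-0.4, -0.6, 6.2]
gripper_width: 0.335
grasp_force: 40.1
```

```bash
python3 -c "
from h import *
go(595,382,110,90-4.6)"
```

```text
t 3.05 tcp [438.9 328.4  46.4] yaw 23.0 units [3.9  1.34 1.59] 9.08 w 0.335 F [-0.4 -0.6  6.2] g 40.1 q7 -0.2
```

Request:
{"method": "servo_tool", "body": {
  "motion": [
    [[0.2,0,0,0.25,0],[0.2,0,0,0.5,0],[0.2,0,0,0.5,0],[0.2,0,0,0.25,0],[0.2,0.3,0.1,0,0],[0.2,0.6,0.25,0,0],[0.2,0.7,0.3,0,0],[0.2,0.7,0.3,0,0],[0.2,0.7,0.25,0,0],[0.2,0.6,0.2,0,0],[0.2,0.3,0.1,0,0],[0.2,0,0,0,0],[0.2,0,0,-0.4,0],[0.2,0,0,-0.4,0],[0.2,0,0,-0.4,0],[0.2,0,0,-0.2,0],[0.2,0,0,-0.1,0],[0.2,0,0,0,0],[0.2,0,0,0,0]]
  ]
}}

```text
t: 4.95
eef_pos: [0.5945, 0.388, 0.0458]
tool_rot: [0.0, 0.552, 0.834, 0.0]
contact_force: [0.5, 1.1, 0.7]
gripper_width: 0.34
grasp_force: 39.7
```

```bash
python3 - <<'E'
from h import *
go(595,390,35.4,23)
im,d,c=cam("scene"); cv2.imwrite("pics/g2.png",cv2.resize(im[100:200,180:350,::-1],None,fx=4,fy=4))
E
```

```text
t 4.95 tcp [594.5 388.   45.8] yaw 23.0 units [ 0.01  0.05 -0.26] 0.0 w 0.34 F [0.5 1.1 0.7] g 39.7 q7 -0.12
```

View pics/g2.png

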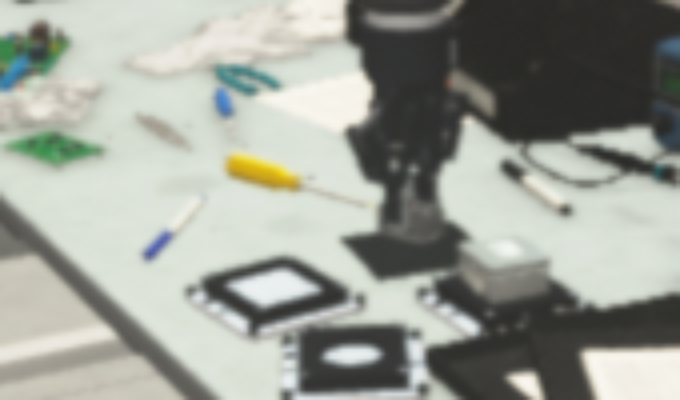

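The heatsink is held just above the mat, at about (415,215) in this crop, and the case pocket is empty. I lower it and let go.

Request:
{"method": "servo_tool", "body": {
  "motion": [
    [[0.2,0,0,-0.1,0],[0.2,0,0,-0.1,0],[0.2,0,0,-0.05,0],[0.2,0,0,0,0],[0.6,0,0,0,0],[0.6,0,0,0,0],[0.6,0,0,0,0],[0.6,0,0,0,0],[0.6,0,0,0.3,0],[0.6,0,0,0.6,0],[0.9,0,0,0.7,0],[0.9,0,0,0.6,0],[0.9,0,-0.3,0.1,-0.4],[0.9,0,-0.6,0,-0.7],[0.9,0,-0.7,0,-0.7],[0.9,0,-0.7,0,-0.7],[0.9,0,-0.7,0,-0.7],[0.9,0,-0.6,0,-0.7],[0.9,0,-0.3,0,0],[0.9,0,0,0,0]]
  ]
}}

```text
t: 7.0
eef_pos: [0.5943, 0.2292, 0.1274]
tool_rot: [0.0, 0.731, 0.682, -0.0]
contact_force: [-0.2, 0.8, -0.4]
gripper_width: 0.898
grasp_force: 0.0
```

```bash
python3 - <<'E'
from h import *
go(593.8,231.3,46,-3.7)
im,d,c=cam("top"); P=pts(d,c)
m=np.zeros(d.shape,np.uint8); m[135:195,150:205]=1; m&=(P[...,2]>.018)&(P[...,2]<.05)
q=P[m>0]; print(len(q),cv2.minAreaRect((q[:,:2]*1000).astype(np.float32)),np.percentile(q[:,2],[5,50,95]))
E
```

```text
t 7.0 tcp [594.3 229.2 127.4] yaw -3.9 units [-0.01  0.05 -2.03] 0.03 w 0.898 F [-0.2  0.8 -0.4] g 0.0 q7 -0.33Traceback (most recent call last):
  File "<stdin>", line 5, in <module>
    return _quantile_unchecked(
        a, q, axis, out, overwrite_input, method, keepdims, weights)
    return _ureduce(a,
                    func=_quantile_ureduce_func,
    ...<5 lines>...
                    overwrite_input=overwrite_input,
                    method=method)
    r = func(a, **kwargs)
    result = _quantile(arr,
                       quantiles=q,
    ...<2 lines>...
                       out=out,
                       weights=wgt)
    slices_having_nans = np.isnan(arr[-1, ...])
                                  ~~~^^^^^^^^^
IndexError: index -1 is out of bounds for axis 0 with size 0
```

Request:
{"method": "servo_tool", "body": {
  "motion": [
    [[0.9,0,0.05,-0.4,0.03],[0.9,0,0,-0.5,0],[0.9,0,0,-0.5,0],[0.9,0,0,-0.35,0],[0.9,0,0,-0.18,0],[0.9,0,0,0,0],[0.4,0,0,0,0],[0.4,0,0,0,0],[0.4,0,0,0,0],[0.4,0,0,0,0],[0.4,0,0,0,0],[0.4,0,0,0,0],[0.4,0,0,0,0],[0.4,0,0,0,0]]
  ]
}}

```text
t: 8.45
eef_pos: [0.595, 0.2341, 0.0512]
tool_rot: [0.0, 0.729, 0.684, 0.001]
contact_force: [-0.2, 0.0, 5.9]
gripper_width: 0.6
grasp_force: 43.1
```

```bash
python3 -c "
from h import *
go(444.5,331.3,110,6.7)"
```

```text
t 8.45 tcp [595.  234.1  51.2] yaw -3.6 units [-3.76  2.43  1.47] 1.5 w 0.6 F [-0.2  0.   5.9] g 43.1 q7 -0.3
```

Request:
{"method": "servo_tool", "body": {
  "motion": [
    [[0.4,0,0,0.25,0],[0.4,0,0,0.5,0],[0.4,0,0,0.5,0],[0.4,0,0,0.25,0],[0.4,-0.3,0.2,0,0.1],[0.4,-0.6,0.4,0,0.3],[0.4,-0.7,0.45,0,0.35],[0.4,-0.7,0.45,0,0.35],[0.4,-0.6,0.45,0,0.3],[0.4,-0.5,0.35,0,0.1],[0.4,-0.3,0.2,0,0],[0.4,0,0,0,0],[0.4,0,0,-0.3,0],[0.4,0,0,-0.4,0],[0.4,0,0,-0.3,0],[0.4,0,0,0,0],[0.4,0,0,0,0],[0.4,0,0,0,0]]
  ]
}}

```text
t: 10.25
eef_pos: [0.4469, 0.3337, 0.0705]
tool_rot: [0.0, 0.665, 0.747, 0.0]
contact_force: [0.2, 0.6, -0.3]
gripper_width: 0.602
grasp_force: 42.4
```

```bash
python3 - <<'E'
from h import *
go(444.2,334.1,43.2,6.7)
im,d,c=cam("scene"); P=pts(d,c)
cv2.imwrite("pics/g3.png",cv2.resize(im[100:200,180:350,::-1],None,fx=4,fy=4))
E
```

```text
t 10.25 tcp [446.9 333.7  70.5] yaw 6.6 units [-0.07  0.01 -0.68] 0.01 w 0.602 F [ 0.2  0.6 -0.3] g 42.4 q7 -0.44
```

View pics/g3.png

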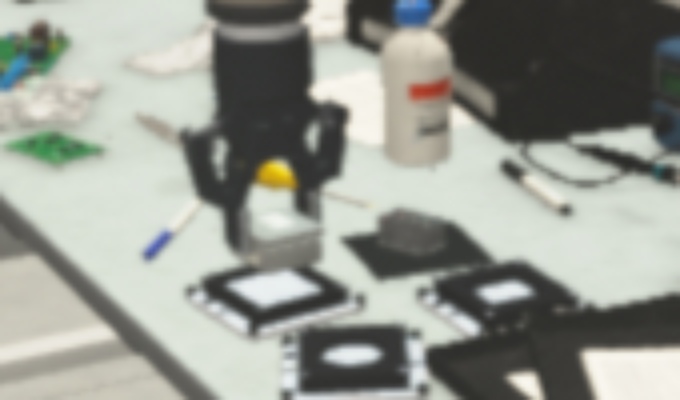

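The box is held level above its pocket at about (280,235), the heatsink stands on the mat at (410,230), and the trafo pocket is free. I lower the box into its pocket.

Request:
{"method": "servo_tool", "body": {
  "motion": [
    [[0.4,-0.07,0.01,0,0.01],[0.4,0,0,0,0],[0.4,0,0,-0.2,0],[0.4,0,0,-0.2,0],[0.4,0,0,-0.15,0],[0.4,0,0,-0.1,0],[0.4,0,0,-0.03,0],[0.4,0,0,0,0],[0.4,0,0,0,0]]
  ]
}}

```text
t: 11.2
eef_pos: [0.4429, 0.3338, 0.043]
tool_rot: [-0.0, 0.664, 0.748, -0.001]
contact_force: [-3.3, -1.8, 6.6]
gripper_width: 0.6
grasp_force: 43.5
```

```bash
python3 -c "
from h import *
go(444.2,334.1,43.2,6.7)"
```

```text
t 11.2 tcp [442.9 333.8  43. ] yaw 6.8 units [0.03 0.01 0.01] -0.01 w 0.6 F [-3.3 -1.8  6.6] g 43.5 q7 -0.42
```

Request:
{"method": "servo_tool", "body": {
  "motion": [
    [[0.4,0,0,0,0],[0.75,0,0,0,0],[0.75,0,0,0,0],[0.75,0,0,0,0],[0.75,0,0,0.2,0],[0.75,0,0,0.5,0],[0.75,0,0,0.6,0],[0.75,0,0,0.6,0],[0.75,0,0,0.2,0],[0.75,0,-0.4,0,0.4],[0.75,0,-0.7,0,0.7],[0.75,0,-0.7,0,0.7],[0.75,0,-0.7,0,0.7],[0.75,0,-0.7,0,0.7],[0.75,0,-0.7,0,0.7],[0.75,0,-0.7,0,0.7],[0.75,0,-0.7,0,0.7],[0.75,0,-0.7,0,0.7],[0.75,0,-0.7,0,0.7],[0.75,0,-0.7,0,0.7]]
  ]
}}

```text
t: 13.2
eef_pos: [0.4431, 0.037, 0.1267]
tool_rot: [-0.0, 0.277, 0.961, -0.0]
contact_force: [-0.5, -0.1, -0.1]
gripper_width: 0.752
grasp_force: 0.0
```

```bash
cat > look.py <<'E'
from h import *
im,d,c=cam("top"); P=pts(d,c); np.savez("last.npz",im=im,d=d)
X,Y,Z=P[...,0]*1000,P[...,1]*1000,P[...,2]*1000
def rect(l,x,y,r,a,b):
    m=((np.hypot(X-x,Y-y)<r)&(Z>a)&(Z<b)).astype(np.uint8)
    n,L,s,_=cv2.connectedComponentsWithStats(m)
    if n<2: print(l,"none"); return
    q=P[L==1+s[1:,4].argmax()]; R=cv2.minAreaRect((q[:,:2]*1000).astype(np.float32))
    print(l,np.round(R[0],1),np.round(R[1],1),round(R[2],1),"z",np.percentile(q[:,2]*1000,[5,50,95]).round(1))
rect("case in pocket",444,331,60,30,70)
rect("case nest",444,331,70,18,26)
rect("heatsink on mat",594,388,60,14,50)
rect("trafo nest",594,230,70,18,26)
rect("trafo",440,-205,45,30,60)
rect("trafo mid",440,-205,30,26,60)
rect("hs nest",440,-208,70,18,26)
rect("cap",590,-264,45,30,70)
rect("cap nest",440,183,70,18,26)
rect("reel",442,-358,45,30,70)
E
python3 look.py; python3 -c "
from h import *
go(439.7,-205.4,110,85.3)"
```

```text
case in pocket [443.6 330.6] [52.1 63. ] 7.0 z [40.5 44.9 48.5]
case nest [444.5 331.4] [80.1 91.6] 6.6 z [18.8 22.3 25.4]
heatsink on mat [593.4 388.3] [30.9 49.8] 23.2 z [16.8 26.5 31.7]
trafo nest [593.9 230.2] [81. 91.] 0.3 z [18.9 22.6 25.3]
trafo [ 439.9 -205. ] [32.1 35.3] 84.0 z [33.4 38.6 43.2]
trafo mid [ 438.6 -204.9] [32.2 37.9] 84.0 z [33.  38.5 43.1]
hs nest [ 440.1 -209. ] [88.6 80.1] 89.0 z [19.2 22.6 25.3]
cap [ 590.  -264.2] [35.  34.6] 32.3 z [39.4 50.8 55.8]
cap nest [439.6 182.8] [90.9 79.8] 65.4 z [19.3 22.7 25.4]
reel [ 442.2 -357.4] [51.8 52.7] 0.2 z [38.8 42.9 46.4]
t 13.25 tcp [442.6  32.1 126.7] yaw 57.8 units [-0.07 -5.94 -0.42] 4.0 w 0.749 F [ 0.7 -4.  -0.2] g 0.0 q7 0.87
```

The box is seated: its top is at 45 mm, right for the 14 mm floor, and its centre and yaw are within about 1 mm and 0.5°. Robot and camera agree to about 1 mm. Trafo next.

Request:
{"method": "servo_tool", "body": {
  "motion": [
    [[0.65,0,-0.6,0,0.4],[0.65,-0.04,-0.7,0,0.6],[0.65,-0.04,-0.7,0,0.6],[0.65,0,-0.7,0,0.6],[0.65,0,-0.7,0,0.6],[0.65,0,-0.7,0,0.6],[0.65,0,-0.7,0,0.5],[0.65,0,-0.6,0,0.1],[0.65,0,-0.4,0,0],[0.65,0,-0.13,0,0],[0.65,0,0,-0.3,0],[0.65,0,0,-0.4,0],[0.65,0,0,-0.4,0],[0.65,0,0,0,0],[0.65,0,0,0,0]]
  ]
}}

```text
t: 14.75
eef_pos: [0.4399, -0.1979, 0.0824]
tool_rot: [-0.001, 0.042, 0.999, 0.0]
contact_force: [-0.1, 0.2, -0.8]
gripper_width: 0.646
grasp_force: 0.0
```

```bash
python3 -c "
from h import *
go(439.5,-205,45,85)"
```

```text
t 14.75 tcp [ 439.9 -197.9   82.4] yaw 85.2 units [-0.01 -0.18 -0.94] -0.03 w 0.646 F [-0.1  0.2 -0.8] g 0.0 q7 1.87
```

Request:
{"method": "servo_tool", "body": {
  "motion": [
    [[0.65,-0.01,-0.18,0,-0.03],[0.65,0,0,0,0],[0.65,0,0,-0.3,0],[0.65,0,0,-0.3,0],[0.65,0,0,-0.2,0],[0.65,0,0,-0.13,0],[0.65,0,0,0,0],[0.65,0,0,0,0],[0.2,0,0,0,0],[0.2,0,0,0,0],[0.2,0,0,0,0],[0.2,0,0,0,0],[0.2,0,0,0,0],[0.2,0,0,0,0],[0.2,0,0,0,0],[0.2,0,0,0,0]]
  ],
  "newtons": 50
}}

```text
t: 16.35
eef_pos: [0.4402, -0.2063, 0.0463]
tool_rot: [0.001, 0.044, 0.999, -0.0]
contact_force: [0.3, 1.1, 6.0]
gripper_width: 0.384
grasp_force: 50.3
```

```bash
python3 -c "
from h import *
go(593.9,230.2,120,90.4)"
```

```text
t 16.35 tcp [ 440.2 -206.3   46.3] yaw 84.9 units [ 3.84 10.91  1.84] 0.8 w 0.384 F [0.3 1.1 6. ] g 50.3 q7 1.9
```

Request:
{"method": "servo_tool", "body": {
  "motion": [
    [[0.2,0,0,0.25,0],[0.2,0,0,0.5,0],[0.2,0,0,0.6,0],[0.2,0,0,0.6,0],[0.2,0,0.3,0.1,0],[0.2,0.1,0.6,0,0.1],[0.2,0.3,0.7,0,0.1],[0.2,0.3,0.7,0,0.1],[0.2,0.3,0.7,0,0.1],[0.2,0.3,0.7,0,0.1],[0.2,0.3,0.7,0,0.1],[0.2,0.3,0.7,0,0.1],[0.2,0.3,0.7,0,0.1],[0.2,0.3,0.7,0,0],[0.2,0.3,0.7,0,0],[0.2,0.3,0.7,0,0],[0.2,0.3,0.7,0,0],[0.2,0.3,0.7,0,0],[0.2,0.3,0.6,0,0],[0.2,0.1,0.3,0,0]]
  ]
}}

```text
t: 18.35
eef_pos: [0.6034, 0.2054, 0.1271]
tool_rot: [-0.0, -0.005, 1.0, 0.001]
contact_force: [-1.0, 0.8, -0.8]
gripper_width: 0.382
grasp_force: 49.9
```

```bash
python3 -c "
from h import *
go(593.9,230.2,47,90.4)
import runpy; runpy.run_path('look.py')"
```

```text
t 18.35 tcp [603.4 205.4 127.1] yaw 90.6 units [-0.24  0.62 -2.  ] -0.03 w 0.382 F [-1.   0.8 -0.8] g 49.9 q7 1.18
case in pocket [439.6 355.6] [50.2 13.3] 6.7 z [41.5 45.  49. ]
case nest [440.3 367. ] [79.7 21.7] 7.1 z [19.7 22.7 25.1]
heatsink on mat [592.3 390.7] [30.8 43.7] 21.3 z [17.1 26.7 33. ]
trafo nest [584.8 196.8] [61.8 24. ] 0.5 z [19.4 23.  25.1]
trafo none
trafo mid [ 463.6 -188.6] [3.4 0. ] 135.4 z [26.8 27.2 27.6]
hs nest [ 440.1 -209. ] [88.5 80. ] 89.1 z [19.1 22.7 25.2]
cap [ 590.5 -264.1] [34.8 35.3] 12.5 z [37.9 50.8 55.8]
cap nest [449.5 162.8] [62.1 45.3] 65.3 z [19.1 22.7 25.5]
reel [ 442.2 -357.3] [51.7 53.4] 0.1 z [39.1 42.9 47.1]
```

Request:
{"method": "servo_tool", "body": {
  "motion": [
    [[0.2,0,0,0,0],[0.2,0,0,0,0],[0.2,-0.15,0.35,0,0],[0.2,0,0,-0.3,0],[0.2,0,0,-0.4,0],[0.2,0,0,-0.3,0],[0.2,0,0,0,0],[0.2,0,0,0,0],[0.2,0,0,0,0]]
  ]
}}

```text
t: 19.3
eef_pos: [0.5982, 0.2157, 0.088]
tool_rot: [0.0, -0.004, 1.0, 0.0]
contact_force: [-0.1, 0.8, -0.7]
gripper_width: 0.383
grasp_force: 49.9
```

```bash
python3 - <<'E'
from h import *
go(593.9,230.2,46.5,90.4)
im,d,c=cam("scene"); P=pts(d,c)
cv2.imwrite("pics/g4.png",cv2.resize(im[100:200,200:370,::-1],None,fx=4,fy=4))
z=np.load("last.npz"); c=bot.get_calibration("top"); P=pts(z["d"],c)
m=(z["im"].min(2)>110)&(np.hypot(P[...,0]-.44,P[...,1]+.208)<.037)
f=200/np.tan(np.radians(c["fovy"])/2); V=np.array(c["view"]); C=-V[:3,:3].T@V[:3,3]
def cast(uv,h):
    r=np.c_[(uv[:,0]-c["cx"])/f,(uv[:,1]-c["cy"])/f,np.ones(len(uv))]@V[:3,:3]
    return (C+r*((h-C[2])/r[:,2])[:,None])[:,:2]
v,u=np.nonzero(m); q=cast(np.c_[u,v].astype(float),.014)*1000
print(len(q),cv2.minAreaRect(q.astype(np.float32)))
E
```

```text
t 19.3 tcp [598.2 215.7  88. ] yaw 90.4 units [-0.11  0.36 -1.04] -0.0 w 0.383 F [-0.1  0.8 -0.7] g 49.9 q7 1.16
366 ((439.05401611328125, -209.11245727539062), (55.965309143066406, 37.834617614746094), 89.69029235839844)
```

View pics/g4.png

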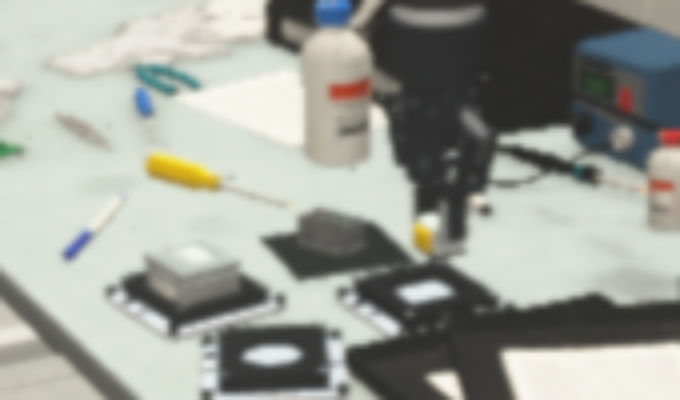

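The trafo is held upright near its pocket, with the trafo at (430,235) in this crop, and the box is well seated in its carrier. I correct the position and then lower.

Request:
{"method": "servo_tool", "body": {
  "motion": [
    [[0.2,-0.1,0.36,0,0],[0.2,0,0,0,0],[0.2,0,0,0,0],[0.2,0,0,-0.3,0],[0.2,0,0,-0.2,0],[0.2,0,0,0,0],[0.2,0,0,0,0]]
  ]
}}

```text
t: 20.05
eef_pos: [0.5935, 0.2297, 0.067]
tool_rot: [-0.001, -0.004, 1.0, -0.0]
contact_force: [0.6, -1.0, -1.0]
gripper_width: 0.385
grasp_force: 49.9
```

```bash
python3 -c "
from h import *
go(593.9,230.2,46.5,90.4)"
```

```text
t 20.05 tcp [593.5 229.7  67. ] yaw 90.4 units [ 0.01  0.01 -0.51] -0.0 w 0.385 F [ 0.6 -1.  -1. ] g 49.9 q7 1.14
```

Request:
{"method": "servo_tool", "body": {
  "motion": [
    [[0.2,0.01,0.01,-0.15,0],[0.2,0,0,-0.15,0],[0.2,0,0,-0.1,0],[0.2,0,0,-0.1,0],[0.2,0,0,-0.03,0],[0.2,0,0,0,0],[0.2,0,0,0,0]]
  ]
}}

```text
t: 20.75
eef_pos: [0.5943, 0.2306, 0.0465]
tool_rot: [0.0, -0.004, 1.0, 0.0]
contact_force: [0.1, -0.4, -0.7]
gripper_width: 0.386
grasp_force: 49.9
```

```bash
python3 -c "
from h import *
go(593.5,388.3,36,23.1)"
```

```text
t 20.75 tcp [594.3 230.6  46.5] yaw 90.4 units [-0.02  3.94 -0.26] -9.79 w 0.386 F [ 0.1 -0.4 -0.7] g 49.9 q7 1.14
```

Request:
{"method": "servo_tool", "body": {
  "motion": [
    [[0.2,0,0,-0.03,0],[0.2,0,0,0,0],[0.2,0,0,0,0],[0.6,0,0,0,0],[0.6,0,0,0,0],[0.6,0,0,0,0],[0.6,0,0,0.3,0],[0.6,0,0,0.6,0],[0.6,0,0,0.6,0],[0.6,0,0,0.5,0],[0.6,0,0.3,0,-0.7],[0.6,0,0.5,0,-1],[0.6,0,0.5,0,-1],[0.6,0,0.5,0,-1],[0.6,0,0.5,0,-1],[0.6,0,0.5,0,-1],[0.6,0,0.5,0,-1],[0.6,0,0.5,0,-1],[0.6,0,0.2,0,-1],[0.6,0,0,0,-1]]
  ]
}}

```text
t: 22.75
eef_pos: [0.5934, 0.3934, 0.126]
tool_rot: [-0.001, 0.547, 0.837, 0.001]
contact_force: [0.3, 1.0, -0.3]
gripper_width: 0.599
grasp_force: 0.0
```

```bash
python3 -c "
from h import *
go(593.5,388.3,36,23.1)"
```

```text
t 22.75 tcp [593.4 393.4 126. ] yaw 23.6 units [ 0.   -0.13 -2.25] -0.08 w 0.599 F [ 0.3  1.  -0.3] g 0.0 q7 -0.06
```

Request:
{"method": "servo_tool", "body": {
  "motion": [
    [[0.6,0,-0.1,-0.4,0],[0.6,0,0,-0.4,0],[0.6,0,0,-0.4,0],[0.6,0,0,0,0],[0.6,0,0,0,0]]
  ]
}}

```text
t: 23.25
eef_pos: [0.5939, 0.386, 0.0763]
tool_rot: [-0.0, 0.546, 0.838, -0.001]
contact_force: [0.8, -0.2, -0.0]
gripper_width: 0.601
grasp_force: 0.0
```

```bash
cat > look2.py <<'E'
exec(open("look.py").read().split('rect("case in')[0])
rect("trafo in pocket",594,230,45,30,60)
rect("trafo nest",594,230,70,18,26)
E
python3 look2.py; python3 -c "
from h import *
go(593.5,388.3,36,23.1)"
```

```text
trafo in pocket [594.  229.9] [32.2 34.3] 89.8 z [33.4 39.  43. ]
trafo nest [594.  230.2] [81.1 90.8] 0.4 z [19.3 22.6 25.5]
t 23.3 tcp [594.4 386.4  77.2] yaw 23.8 units [-0.02  0.05 -1.03] -0.1 w 0.603 F [0.6 0.9 0.6] g 0.0 q7 -0.04
```

The trafo is seated: its top is at 39 mm and it is centred to 0.3 mm. Now the heatsink.

Request:
{"method": "servo_tool", "body": {
  "motion": [
    [[0.6,-0.02,0.05,-0.3,-0.1],[0.6,0,0,-0.4,0],[0.6,0,0,-0.33,0],[0.6,0,0,0,0],[0.6,0,0,0,0],[0.2,0,0,0,0],[0.2,0,0,0,0],[0.2,0,0,0,0],[0.2,0,0,0,0],[0.2,0,0,0,0],[0.2,0,0,0,0],[0.2,0,0,0,0]]
  ],
  "newtons": 40
}}

```text
t: 24.5
eef_pos: [0.594, 0.3889, 0.0369]
tool_rot: [0.0, 0.552, 0.834, 0.001]
contact_force: [-0.5, -0.0, 5.7]
gripper_width: 0.338
grasp_force: 40.0
```

```bash
python3 -c "
from h import *
go(440,-209,120,-0.7)"
```

```text
t 24.5 tcp [594.  388.9  36.9] yaw 23.1 units [ -3.85 -14.95   2.08] -3.45 w 0.338 F [-0.5 -0.   5.7] g 40.0 q7 -0.04
```

Request:
{"method": "servo_tool", "body": {
  "motion": [
    [[0.2,0,0,0.25,0],[0.2,0,0,0.6,0],[0.2,0,0,0.7,0],[0.2,0,0,0.7,0],[0.2,0,-0.3,0.2,0],[0.2,-0.1,-0.6,0,-0.1],[0.2,-0.18,-0.7,0,-0.2],[0.2,-0.18,-0.7,0,-0.2],[0.2,-0.18,-0.7,0,-0.2],[0.2,-0.18,-0.7,0,-0.2],[0.2,-0.18,-0.7,0,-0.2],[0.2,-0.18,-0.7,0,-0.2],[0.2,-0.18,-0.7,0,-0.2],[0.2,-0.18,-0.7,0,-0.2],[0.2,-0.18,-0.7,0,-0.2],[0.2,-0.18,-0.7,0,-0.2],[0.2,-0.18,-0.7,0,-0.2],[0.2,-0.18,-0.7,0,-0.2],[0.2,-0.18,-0.7,0,-0.2],[0.2,-0.18,-0.7,0,-0.2]]
  ]
}}

```text
t: 26.5
eef_pos: [0.4869, -0.041, 0.1336]
tool_rot: [-0.0, 0.688, 0.726, -0.001]
contact_force: [1.1, 0.0, -0.5]
gripper_width: 0.34
grasp_force: 39.6
```

Request:
{"method": "servo_tool", "body": {
  "motion": [
    [[0.2,-0.18,-0.6,0,-0.2],[0.2,-0.18,-0.6,0,-0.2],[0.2,-0.18,-0.6,0,-0.1],[0.2,-0.18,-0.5,0,-0.1],[0.2,-0.18,-0.4,0,-0.1],[0.2,-0.18,-0.3,0,0],[0.2,0,0,0,0],[0.2,0,0,0,0],[0.2,0,0,0,0]]
  ]
}}

```text
t: 27.4
eef_pos: [0.4458, -0.1584, 0.134]
tool_rot: [-0.0, 0.717, 0.697, 0.0]
contact_force: [0.7, 0.5, -0.6]
gripper_width: 0.337
grasp_force: 39.6
```

```bash
python3 -c "
from h import *
go(440,-209,47.9,-0.7)"
```

```text
t 27.4 tcp [ 445.8 -158.4  134. ] yaw -1.6 units [-0.15 -1.27 -2.15] 0.13 w 0.337 F [ 0.7  0.5 -0.6] g 39.6 q7 0.46
```

Request:
{"method": "servo_tool", "body": {
  "motion": [
    [[0.2,-0.05,-0.4,0,0.1],[0.2,-0.05,-0.5,0,0.03],[0.2,-0.05,-0.37,0,0],[0.2,0,0,-0.4,0],[0.2,0,0,-0.5,0],[0.2,0,0,-0.4,0],[0.2,0,0,-0.2,0],[0.2,0,0,0,0],[0.2,0,0,0,0],[0.2,0,0,0,0]]
  ]
}}

```text
t: 28.4
eef_pos: [0.44, -0.2103, 0.0748]
tool_rot: [0.001, 0.712, 0.702, 0.0]
contact_force: [-1.0, 0.2, -2.2]
gripper_width: 0.336
grasp_force: 39.6
```

```bash
python3 - <<'E'
from h import *
go(440,-209,47.9,-0.7)
im,d,c=cam("scene"); cv2.imwrite("pics/g5.png",cv2.resize(im[190:300,270:440,::-1],None,fx=4,fy=4))
E
```

```text
t 28.4 tcp [ 440.  -210.3   74.8] yaw -0.8 units [-0.    0.03 -0.67] 0.01 w 0.336 F [-1.   0.2 -2.2] g 39.6 q7 0.67
```

View pics/g5.png

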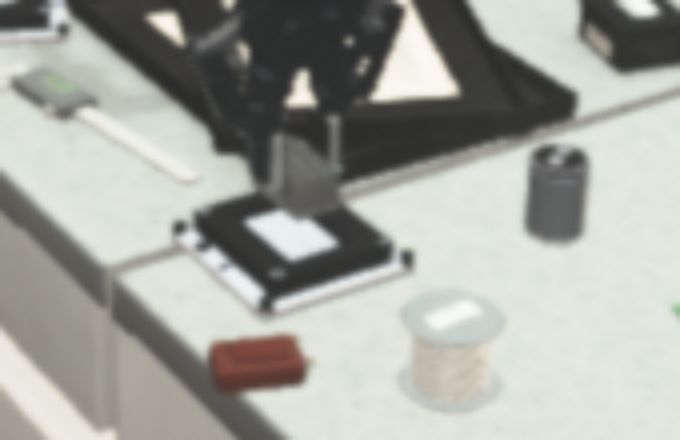

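The heatsink is held over its empty pocket at (300,180) in this crop, and the cap and reel stand untouched at (557,190) and (450,350). I lower the heatsink.

Request:
{"method": "servo_tool", "body": {
  "motion": [
    [[0.2,0,0.03,-0.15,0],[0.2,0,0,-0.15,0],[0.2,0,0,-0.15,0],[0.2,0,0,-0.1,0],[0.2,0,0,-0.1,0],[0.2,0,0,-0.05,0],[0.2,0,0,0,0],[0.2,0,0,0,0]]
  ]
}}

```text
t: 29.25
eef_pos: [0.4392, -0.2091, 0.0477]
tool_rot: [-0.001, 0.712, 0.702, 0.001]
contact_force: [-7.5, 3.5, 28.5]
gripper_width: 0.34
grasp_force: 42.7
```

```bash
python3 -c "
from h import *
go(590.2,-264.2,120,0)"
```

```text
t 29.25 tcp [ 439.2 -209.1   47.7] yaw -0.9 units [ 3.78 -1.38  1.81] 0.12 w 0.34 F [-7.5  3.5 28.5] g 42.7 q7 0.7
```

Request:
{"method": "servo_tool", "body": {
  "motion": [
    [[0.2,0,0,0.03,0],[0.2,0,0,0,0],[0.6,0,0,0,0],[0.6,0,0,0,0],[0.6,0,0,0,0],[0.6,0,0,0,0],[0.6,0,0,0.3,0],[0.6,0,0,0.6,0],[0.6,0,0,0.7,0],[0.6,0,0,0.5,0],[0.75,0.3,-0.1,0,0],[0.75,0.6,-0.2,0,0],[0.75,0.7,-0.25,0,0],[0.75,0.7,-0.25,0,0],[0.75,0.7,-0.25,0,0],[0.75,0.5,-0.2,0,0],[0.75,0.3,-0.1,0,0.1],[0.75,0,0,0,0],[0.75,0,0,0,0]]
  ]
}}

```text
t: 31.15
eef_pos: [0.5908, -0.2629, 0.1306]
tool_rot: [-0.001, 0.708, 0.706, -0.0]
contact_force: [-0.5, 0.6, 0.5]
gripper_width: 0.751
grasp_force: 0.0
```

```bash
cat > look3.py <<'E'
exec(open("look.py").read().split('rect("case in')[0])
rect("hs in pocket",440,-209,45,30,60)
rect("hs nest",440,-209,70,18,26)
rect("cap nest",440,183,70,18,26)
m=(im.min(2)>110)&(np.hypot(X-439.6,Y-182.8)<33)
f=200/np.tan(np.radians(c["fovy"])/2); V=np.array(c["view"]); C=-V[:3,:3].T@V[:3,3]
v,u=np.nonzero(m); r=np.c_[(u-c["cx"])/f,(v-c["cy"])/f,np.ones(len(u))]@V[:3,:3]
q=(C+r*((.014-C[2])/r[:,2])[:,None])*1000
print("round pocket",cv2.minEnclosingCircle(q[:,:2].astype(np.float32)),q.mean(0))
cv2.imwrite("pics/hs.png",cv2.resize(im[190:255,380:440,::-1],None,fx=6,fy=6,interpolation=cv2.INTER_CUBIC))
E
python3 look3.py; python3 -c "
from h import *
go(590.2,-264.2,40,0)"
```

```text
hs in pocket none
hs nest [ 471.4 -179.2] [28. 18.] 89.2 z [19.9 23.2 25.8]
cap nest [439.4 182.7] [90.7 80. ] 65.4 z [19.1 22.7 25.4]
round pocket ((438.75390625, 183.235595703125), 22.786903381347656) [438.86779757 183.37540502  14.        ]
t 31.2 tcp [ 590.5 -262.8  130.8] yaw -0.1 units [-0.01 -0.04 -2.27] 0.02 w 0.746 F [ 0.2  0.7 -0.1] g 0.0 q7 0.63
```

View pics/hs.png

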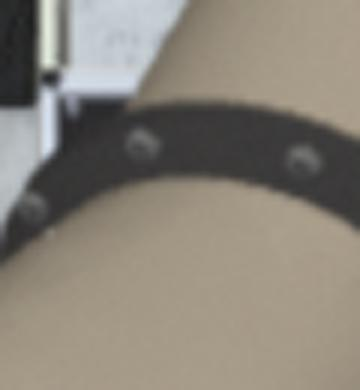

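The arm hides the heatsink in this view, so I check it once the cap is carried away. Grip the cap now.

Request:
{"method": "servo_tool", "body": {
  "motion": [
    [[0.75,-0.01,-0.03,-0.4,0],[0.75,0,0,-0.5,0],[0.75,0,0,-0.5,0],[0.75,0,0,-0.5,0],[0.75,0,0,-0.3,0],[0.75,0,0,-0.05,0],[0.75,0,0,0,0],[0.2,0,0,0,0],[0.2,0,0,0,0],[0.2,0,0,0,0],[0.2,0,0,0,0],[0.2,0,0,0,0],[0.2,0,0,0,0],[0.2,0,0,0,0],[0.2,0,0,0,0]]
  ],
  "newtons": 50
}}

```text
t: 32.7
eef_pos: [0.5914, -0.2645, 0.0424]
tool_rot: [0.001, 0.708, 0.706, 0.0]
contact_force: [-1.9, 1.5, 5.9]
gripper_width: 0.4
grasp_force: 49.6
```

```bash
python3 -c "
from h import *
go(439.2,183,130,-24.6)"
```

```text
t 32.7 tcp [ 591.4 -264.5   42.4] yaw -0.1 units [-3.8  11.19  2.19] -3.56 w 0.4 F [-1.9  1.5  5.9] g 49.6 q7 0.68
```

Request:
{"method": "servo_tool", "body": {
  "motion": [
    [[0.2,0,0,0.25,0],[0.2,0,0,0.5,0],[0.2,0,0,0.6,0],[0.2,0,0,0.6,0],[0.2,0,0,0.4,0],[0.2,0,0.3,0.05,0],[0.2,-0.1,0.6,0,0],[0.2,-0.25,0.7,0,0],[0.2,-0.25,0.7,0,0],[0.2,-0.25,0.7,0,0],[0.2,-0.25,0.7,0,0],[0.2,-0.25,0.7,0,0],[0.2,-0.25,0.7,0,0],[0.2,-0.25,0.7,0,0],[0.2,-0.25,0.7,0,0],[0.2,-0.25,0.7,0,0],[0.2,-0.25,0.7,0,0],[0.2,-0.25,0.7,0,0],[0.2,-0.25,0.7,0,0],[0.2,-0.25,0.6,0,0]]
  ]
}}

```text
t: 34.7
eef_pos: [0.4552, 0.134, 0.1366]
tool_rot: [-0.0, 0.707, 0.707, -0.001]
contact_force: [1.2, -0.0, -0.3]
gripper_width: 0.394
grasp_force: 49.8
```

Request:
{"method": "servo_tool", "body": {
  "motion": [
    [[0.2,-0.2,0.5,0,0],[0.2,-0.1,0.3,0,0],[0.2,0,0,0,0],[0.2,0,0,0,0],[0.2,0,0,0,0]]
  ]
}}

```text
t: 35.2
eef_pos: [0.4453, 0.1625, 0.1372]
tool_rot: [0.0, 0.708, 0.706, -0.0]
contact_force: [0.3, -0.4, -0.3]
gripper_width: 0.398
grasp_force: 49.8
```

```bash
python3 look3.py; python3 -c "
from h import *
go(439.2,183,56.4,0)"
```

```text
hs in pocket [ 440.7 -206.4] [34.  27.7] 89.1 z [31.  38.5 43.5]
hs nest [ 440.1 -209. ] [89. 80.] 88.6 z [19.2 22.5 25.3]
cap nest [427.2 156.2] [31.7 80.2] 65.5 z [19.3 22.5 25.5]
round pocket ((461.8288879394531, 259.79205322265625), 101.00755310058594) [469.95852636 313.85762561  14.        ]
t 35.25 tcp [445.3 162.5 137.3] yaw -0.2 units [-0.15  0.51 -2.02] 0.03 w 0.392 F [-0.2  0.1 -1.2] g 49.8 q7 -0.23
```

View pics/hs.png

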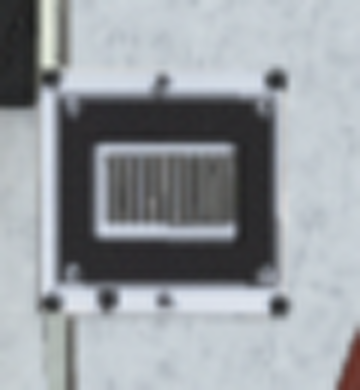

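The fins fill the pocket's right part, from (105,155) to (235,225) in this crop. The mask above 30 mm is shorter than it should be, so I check the height profile for a tilt.

```bash
cat > prof.py <<'E'
from h import *
z=np.load("last.npz"); P=pts(z["d"],bot.get_calibration("top"))*1000
X,Y,Z=P[...,0],P[...,1],P[...,2]
for a in range(-246,-172,5):
    m=(Y>=a)&(Y<a+5)&(abs(X-439)<13)
    print(a+2.5,m.sum(),np.percentile(Z[m],[5,25,50,75,95]).round(0))
E
python3 prof.py
```

```text
-243.5 20 [21. 23. 23. 24. 27.]
-238.5 20 [13. 15. 19. 22. 27.]
-233.5 19 [23. 25. 37. 41. 43.]
-228.5 22 [23. 26. 33. 37. 39.]
-223.5 15 [23. 29. 35. 38. 39.]
-218.5 16 [34. 35. 37. 41. 43.]
-213.5 22 [32. 37. 38. 41. 44.]
-208.5 22 [30. 33. 36. 40. 43.]
-203.5 21 [27. 30. 39. 40. 42.]
-198.5 21 [30. 31. 38. 41. 44.]
-193.5 21 [27. 30. 36. 42. 43.]
-188.5 21 [23. 27. 39. 40. 43.]
-183.5 35 [12. 15. 24. 37. 43.]
-178.5 15 [16. 17. 21. 23. 25.]
-173.5 20 [17. 20. 21. 22. 26.]
```

The profile is level: fin tops are at about 40 mm from y=-235 to -185, so the heatsink is seated flat. Now I place the cap.

Request:
{"method": "servo_tool", "body": {
  "motion": [
    [[0.2,-0.07,0.25,0,0],[0.2,-0.08,0.26,0,0],[0.2,0,0,0,0],[0.2,0,0,-0.4,0],[0.2,0,0,-0.5,0],[0.2,0,0,-0.3,0],[0.2,0,0,-0.1,0],[0.2,0,0,0,0],[0.2,0,0,0,0],[0.2,0,0,0,0]]
  ]
}}

```text
t: 36.25
eef_pos: [0.4394, 0.1844, 0.0859]
tool_rot: [0.0, 0.708, 0.706, 0.001]
contact_force: [-0.2, 0.9, -0.6]
gripper_width: 0.396
grasp_force: 49.8
```

```bash
python3 -c "
from h import *
go(439.2,183,56.4,0)"
```

```text
t 36.25 tcp [439.4 184.4  85.9] yaw -0.1 units [-0.01 -0.03 -0.74] 0.02 w 0.396 F [-0.2  0.9 -0.6] g 49.8 q7 -0.21
```

Request:
{"method": "servo_tool", "body": {
  "motion": [
    [[0.2,0,-0.02,-0.2,0],[0.2,0,0,-0.2,0],[0.2,0,0,-0.15,0],[0.2,0,0,-0.1,0],[0.2,0,0,-0.07,0],[0.2,0,0,0,0],[0.2,0,0,0,0]]
  ]
}}

```text
t: 36.95
eef_pos: [0.4391, 0.1834, 0.0564]
tool_rot: [0.0, 0.708, 0.706, 0.0]
contact_force: [0.3, 0.4, -0.1]
gripper_width: 0.398
grasp_force: 49.8
```

```bash
python3 -c "
from h import *
go(439.2,183,56.4,0)"
```

```text
t 36.95 tcp [439.1 183.4  56.4] yaw -0.1 units [ 0.   -0.01 -0.  ] 0.02 w 0.398 F [ 0.3  0.4 -0.1] g 49.8 q7 -0.17
```

Request:
{"method": "servo_tool", "body": {
  "motion": [
    [[0.2,0,0,-0.03,0],[0.2,0,0,-0.03,0],[0.2,0,0,0,0],[0.2,0,0,0,0],[0.7,0,0,0,0],[0.7,0,0,0,0],[0.7,0,0,0,0],[0.7,0,0,0.2,0],[0.7,0,0,0.6,0],[0.7,0,0,0.7,0],[0.7,0,0,0.7,0],[0.7,0,0,0.6,0],[0.7,0,0,0.4,0],[0.7,0,-0.5,0,0],[0.7,0,-0.7,0,0],[0.7,0,-0.7,0,0],[0.7,0,-0.7,0,0],[0.7,0,-0.7,0,0],[0.7,0,-0.7,0,0],[0.7,0,0,0,0]]
  ]
}}

```text
t: 38.95
eef_pos: [0.4385, 0.0197, 0.1825]
tool_rot: [0.0, 0.71, 0.704, -0.0]
contact_force: [0.6, 0.8, -0.1]
gripper_width: 0.704
grasp_force: 0.0
```

Request:
{"method": "servo_tool", "body": {
  "motion": [
    [[0.7,0,0,0,0],[0.7,0,0,0,0],[0.7,0,0,0,0]]
  ]
}}

```text
t: 39.25
eef_pos: [0.439, 0.0244, 0.1821]
tool_rot: [-0.0, 0.707, 0.707, 0.0]
contact_force: [0.0, 0.6, -0.2]
gripper_width: 0.698
grasp_force: 0.0
```

```bash
cat > fin.py <<'E'
exec(open("look.py").read().split('rect("case in')[0])
rect("case",444,331,60,30,70); rect("trafo",594,230,45,30,60); rect("hs",440,-209,45,26,60)
rect("cap",439,183,45,40,80); rect("capnest",440,183,70,18,26); rect("reel",442,-358,45,30,70)
a=cv2.resize(im[130:250,145:275],None,fx=4.5,fy=4.5,interpolation=cv2.INTER_CUBIC)
b=cv2.resize(im[130:250,380:490],None,fx=4.5,fy=4.5,interpolation=cv2.INTER_CUBIC)
cv2.imwrite("pics/fin.png",cv2.resize(np.hstack([a,b])[:,:,::-1],(800,400)))
im,d,c=cam("scene"); cv2.imwrite("pics/fin2.png",cv2.resize(im[140:300,220:420,::-1],None,fx=3.5,fy=3.5,interpolation=cv2.INTER_CUBIC))
E
python3 fin.py; python3 -c "
from h import *
go(440,0,200,0)"
```

```text
case [443.6 331.1] [52.1 63.2] 7.3 z [40.2 44.7 48.3]
trafo [593.3 230.3] [32.3 35.1] 88.1 z [33.2 38.8 42.2]
hs [ 440.8 -208.4] [48.5 28. ] 89.7 z [26.8 37.2 42.8]
cap [439.2 182.3] [34.2 31.8] 89.3 z [51.9 64.8 70.1]
capnest [439.5 183. ] [90.7 80.1] 65.4 z [19.3 22.6 25.4]
reel [ 442.3 -357.3] [52.2 51.9] 89.2 z [39.  42.8 46.5]
t 39.35 tcp [439.   24.2 182.1] yaw -0.0 units [ 0.03 -0.6   0.45] 0.0 w 0.701 F [-0.2 -0.2 -0.2] g 0.0 q7 -0.01
```

View pics/fin.png

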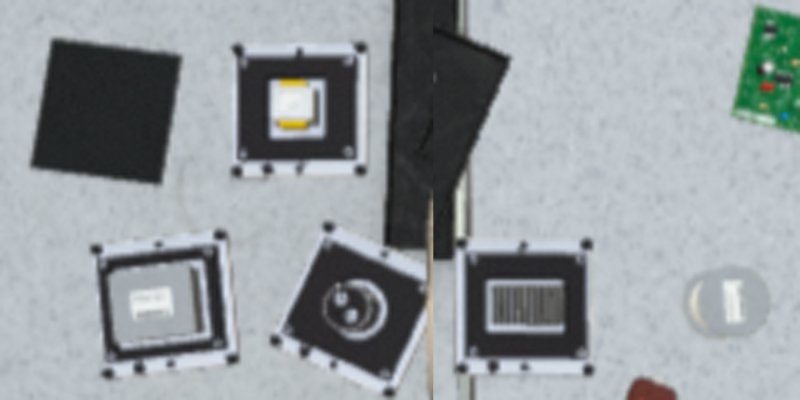

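View pics/fin2.png

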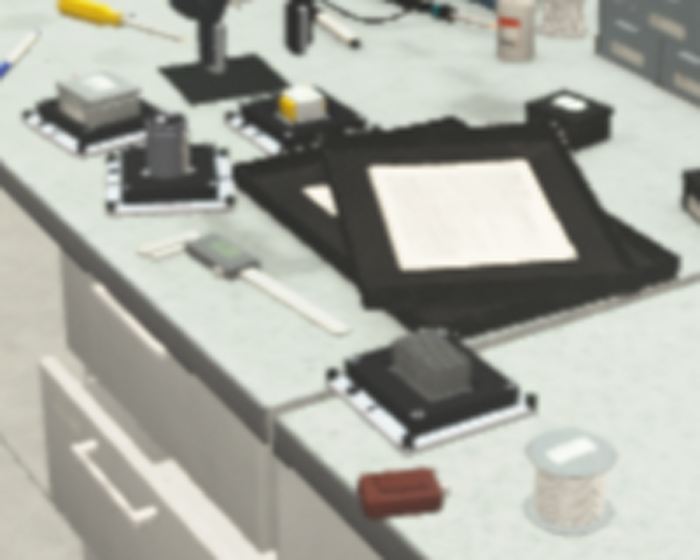

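Both views show all four parts in their own pockets and upright: the box at (155,300), the trafo at (295,105), the cap at (352,308) and the heatsink at (525,305) in the top crop. Their heights match a seated fit (45, 39, 64 and 40 mm), the reel has not moved, and the gripper is clear.

```bash
python3 -c "
from station import bot
print(bot.hand_in())"
```

```text
the job is handed in; nothing more can be done
None
```

The grey box, transformer, heatsink and capacitor are each seated upright in their own pockets and let go, the reel was left standing where it was, and the job was handed in at about 39 s.

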